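# Release the eccentric cam and close the jig's slide on the offcut

## Task

Using only the outside of the fingers, without gripping or lifting anything: first turn the eccentric cam by its lever to its low point, with the lever pointing straight out to the left of the jig (seen facing along the slide), then push the follower slide fully forward by its upright tab, so that its crosshead seats the wooden offcut against the end fence. Leave the slide home and the cam at its low point; do not touch the offcut yourself and leave the other things where they lie.

Things in the scene. Friction and masses are not known exactly. Their poses are not given: they have to be found in the camera images.
- jig: Clamping jig on a fixed plywood board, 300 x 215 x 12 mm: x -145 to 155, y -100 to 115 mm from the origin, which is on the worktop. x = forward direction of the slide (away from the robot), y = left, z up. On it: rails, lane guides (15 mm high), and an aluminium end fence with its near face at x 136. Highest: cam knob (top 108 mm above the worktop), slide tab (102).
- follower (a joint): Follower slide, m along jig x: 0 fully back, 0.066 home (offcut on the fence), 0.07 limit; starts 0 to 0.03. Front face of its aluminium crosshead (190 mm along y, 30 along x, 24 to 52 mm up) is at jig x = -40 mm + value: left half meets the cam, right half pushes the offcut. Cam high stops it at 0.042; it gets home only with the cam near low. 3 N friction; stays where left.
- push_tab (a point): Centre of the rear face of the slide's upright tab, 80 mm above the worktop; moves with the slide, axes as the jig. The tab is a dark steel plate 50 mm wide along jig y, 10 thick, 30 to 102 mm above the worktop, on a 58 mm wide bar (top at 31 mm) that reaches 45 mm behind this face. Push it along jig +x.
- cam (a joint): Cam angle, rad: 0 = low point to the slide (lever straight left, jig +y); positive = clockwise from above. Range -0.7 to 2.9, starts 1.6 to 2.7 (lever ahead to ahead-right): turn it anticlockwise to 0; no stop there. Steel disc, radius 28 mm, centre 14 mm off the pivot, 20 to 44 mm above the worktop. Friction 0.35 Nm, 4 N at the knob; stays where left.
- cam_pivot (a point): Point on the cam's upright pivot axis, 60 mm above the worktop, at jig x 44, y 55 mm. Fixed to the jig; its axes are the jig's.
- cam_knob (a point): Centre of the upright knob at the end of the cam's lever: black cylinder, 18 mm diameter, 66 to 108 mm above the worktop (this point 87), 85 mm from the pivot. The lever below is a flat bar 16 mm wide, 58 to 66 mm up. Push the knob sideways along its arc about the pivot. Turns with the cam; y axis points from pivot to knob.
- offcut: Loose softwood offcut, 62 x 110 x 38 mm, in the lane ahead of the right half of the crosshead, its length (own y axis) along jig x, lying on the board (top 50 mm above the worktop). Origin: centre of its underside; seated on the fence it is at jig x 81 mm. Only the slide may push it.
- spark_plug: Bystander, to be left alone: spark plug, 66 mm long, lying on the jig's rear left corner. Origin at the centre of its underside.
- pliers: Bystander, to be left alone: red-handled pliers, 182 mm long, on the worktop right of the jig. Origin at the centre of its underside.
- tape_measure: Bystander, to be left alone: yellow tape measure, 68 x 34 x 58 mm, on the worktop beyond the jig. Origin at the centre of its underside.
- spanner_13: Bystander, to be left alone: spanner, 169 mm long, on the worktop left of the jig. Origin at the centre of its underside.
- driver_red: Bystander, to be left alone: red screwdriver, 209 mm, on the worktop at the right. Origin at the centre of its underside.

How it is judged:
On the way, in this order (a step that is already met when the one before it is completed fails the run):
1. the cam is turned to its low point (within 0.3 rad) while the slide has not yet been driven past 45 mm (value of joint cam between -0.3 and 0.3 rad and value of joint follower below 0.045 m), for 0.2 s.
2. the slide is pushed home with the cam at its low point (value of joint cam between -0.3 and 0.3 rad and value of joint follower above 0.0635 m), for 0.2 s.
At the end, for the whole second after the job is handed in: The cam is within 0.3 rad of its low point, the slide is home (0.0635 to 0.069 m), and the offcut lies flat and square in its lane, seated within 2.5 mm on the fence, at rest (all of step 2 and value of joint follower below 0.069 m and x of offcut in the frame of jig between 0.0785 and 0.084 m and angle between the y axis of offcut and the x axis of jig, either way round below 0.08 rad and z of offcut in the frame of jig below 0.015 m and linear speed of offcut below 0.01 m/s); the robot touches nothing.
It fails at once if the offcut is touched by the robot (contact force between any of the fingers, the arm and offcut above 0.5 N).
It fails at once if the offcut is lifted (z of offcut in the frame of jig above 0.022 m).
It fails at once if another loose thing is moved more than 20 mm (distance of any of spark_plug, pliers, tape_measure, spanner_13, driver_red from where it was at the start of the episode above 0.02 m).
It also fails if it takes over 58 s, if anything falls off the work surface, if the arm or the gripper's body presses on something with over 40 N, if the wrist force passes 120 N, or if a joint passes its speed limit or range.

## Robot

A 6-joint arm with a two-finger parallel gripper is mounted at the origin on a cart in front of the work surface, level with it; the furniture and walls round the work are solid. World frame = base frame: x ahead of the robot, y to its left, z up, the work surface at z = 0. Lengths are in m, angles in rad, forces in N, time in s.
With the tool pointing down it reaches from about 0.375 to 0.9 m from the base axis. Payload 3.1 kg.
Tool frame: the origin (TCP) lies midway between the tips of the shut fingers; the grasp point (between the pads) lies 19 mm behind it; z points along the fingers, y is the line along which they close (so a half turn about z gives the same grasp; the last joint's range is limited). The gripper opens to 85 mm and grips with 20 to 120 N. Pads are 22 mm wide; open, the fingers measure 114 mm over their backs; the gripper's body (76 mm by 85 mm) begins 54 mm behind the grasp point. The pads swing forward as they close: fully open they stand 13 mm farther back than shut.
Start: joints at [-1.49, 0.527, 1.433, -0, 1.181, -0.178], TCP at [0.161, -0.604, 0.206] pointing down, gripper open.
Joint ranges: [-3.08, 3.08], [-0.75, 2.2], [0.22, 2.44], [-1.43, 4.57], [0, 2.65], [-2.85, 2.85]. Speed limits (rad/s): [2.79, 2.79, 3.14, 3.14, 3.14, 3.14].

## Interface

Orientations are given as a unit quaternion [x, y, z, w].
In Python, from bench import ctrl gives the robot as it stands.
- The arm moves only by the tool carry_out, never from a script. Its arguments are lists of equal length, an entry for each row: "delta_pos": the shift along the tool's x, y, z in cm, a list of three; "yaw": the turn about the tool's z in units of 6 degrees (1.0 is 6 degrees); "jaw": the opening, from 0 (shut) to 1 (fully open). A call has 1 to 8 rows; each row shifts and turns the commanded pose from where the row before left it, along the tool's axes as they then stand; what a row does not reach is not made up. A row lasts 1/10 s, in which the tool goes at most 50 mm and 8.59 degrees, less where a joint would pass 70% of its speed; a pose out of reach is approached as far as the arm can. A call is refused whole if a number of a shift passes 5 or a number of a turn 1, either way. A call with a gripper value outside its range is refused whole. The fingers move at their own pace and stop on an object; "newtons" is the grip in N (left out, the last holds). Time passes only in rows, so rows that do not move let the fingers close. It gives the time, the measured TCP pose, the force, the opening and the grip force at its end, in the units of the state.
- ctrl.get_state(): the state, without advancing time (a new reading comes with each control period).
- ctrl.capture(name): name is "scene" or "top" or "wrist"; returns (picture, depth): 384x512x3 uint8, red, green, blue; 384x512 float32, m along the optical axis (not along the pixel's ray), 0 where there is no reading.
- ctrl.camera_info(name): a dict with "fx", "fy", "cx", "cy" (pixels), "dist_coeffs" ([k1, k2, p1, p2, k3] as OpenCV has them; the pictures are not rectified), "rvec" (rotation vector, rad) and "tvec" (3), from world to camera coordinates, as OpenCV has them; the wrist camera has in their place "T_tool_cam" (4x4, takes a point from camera to tool coordinates, whose origin is the TCP and whose axes are the flange's). Camera axes: x right, y down, z forward; pixel columns grow to the right and rows downward; lengths in m; the calibration is good to about 2 mm. A picture is of the moment at which its call begins: read the wrist's pose just before it. camera_info takes no time and is no camera call.
- ctrl.close_job(): hands the job in; it is judged then, once.
The state is a dict: "clock": time; "joint_positions": joint angles; "qvel": joint speeds; "tau": joint torques, N m; "eef_pos": TCP position; "orientation": TCP orientation; "contact_force": force on the tool from outside, world axes, zero at the start; "wrist_torque": the same for the moment, N m; "grip_width": finger opening in m; "gripper_force": force on a finger pad.
Only numpy, scipy, OpenCV 4.12 (cv2) and the standard library are available. Lean on these libraries where they do the work, as an engineer would, in place of code of your own. Each camera call takes 0.05 s, during which the arm holds its last target. There are 200 camera calls.

## Working session

There is one attempt and no reset: what is moved stays moved. The work goes in short steps, Python scripts to look and compute and a tool call to move; the robot and the scene stay as the last step left them, time stands still between calls to the robot, and variables do not carry over. Pictures are saved under pics/ and viewed, at most 10 in all, crops included, and the job is handed in when it is done.

Besides the shell and the picture viewer there is one more tool, called after "Request:" as name([rows], argument=value, ...), one row to a line, values as JSON. carry_out: Moves the arm, as the interface text tells. Its arguments: {"type":"object","properties":{"delta_pos":{"type":"array"},"yaw":{"type":"array"},"jaw":{"type":"array"},"newtons":{"type":"number"}},"required":["delta_pos","yaw","jaw"]}

```bash
ls; mkdir -p pics
python3 - <<'E'
from bench import ctrl
import cv2,numpy as np
s=ctrl.get_state();print(s['clock'],s['eef_pos'],s['orientation'])
for n in('scene','top'):
    im,d=ctrl.capture(n);cv2.imwrite(f'pics/{n}0.png',im[:,:,::-1]);np.savez(f'{n}0.npz',im=im,d=d)
    print(ctrl.camera_info(n))
print(ctrl.camera_info('wrist'))
E
```

```text
pics
0.0 [ 0.1605166  -0.60323418  0.20453674] [ 9.91574230e-01  1.29535292e-01  5.43406084e-05 -1.07277392e-03]
{'fx': 497.4141478453862, 'fy': 497.4141478453862, 'cx': 256.1491322272061, 'cy': 194.89794767625222, 'dist_coeffs': array([-0.04973159,  0.        ,  0.        ,  0.        ,  0.        ]), 'rvec': array([ 2.29685934, -0.6116212 ,  0.26692233]), 'tvec': array([-0.55947054,  0.25086361,  1.43961787])}
{'fx': 357.85968311978445, 'fy': 357.85968311978445, 'cx': 257.3843533253032, 'cy': 188.68770042796018, 'dist_coeffs': array([-0.0532363,  0.       ,  0.       ,  0.       ,  0.       ]), 'rvec': array([ 2.11228494, -2.10546384,  0.23190484]), 'tvec': array([-0.01638661,  0.62585803,  0.95890291])}
{'fx': 291.6517396318175, 'fy': 291.6517396318175, 'cx': 262.28745709445656, 'cy': 190.9462865318432, 'dist_coeffs': array([-0.02259929,  0.        ,  0.        ,  0.        ,  0.        ]), 'T_tool_cam': array([[ 2.31125180e-04, -9.46960409e-01, -3.21350168e-01,
         8.32210155e-02],
       [ 9.99999673e-01,  4.67747606e-04, -6.59135674e-04,
        -1.27052989e-03],
       [ 7.74486159e-04, -3.21349911e-01,  9.46960208e-01,
        -1.68314368e-01],
       [ 0.00000000e+00,  0.00000000e+00,  0.00000000e+00,
         1.00000000e+00]])}
```

View pics/top0.png

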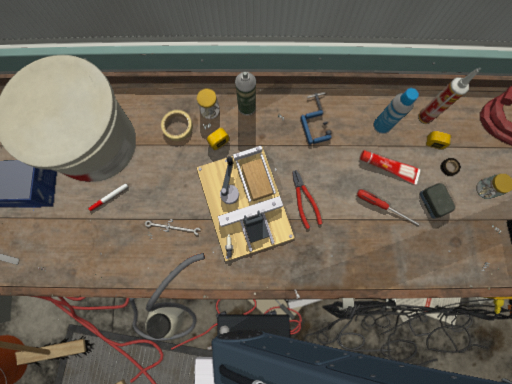

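View pics/scene0.png

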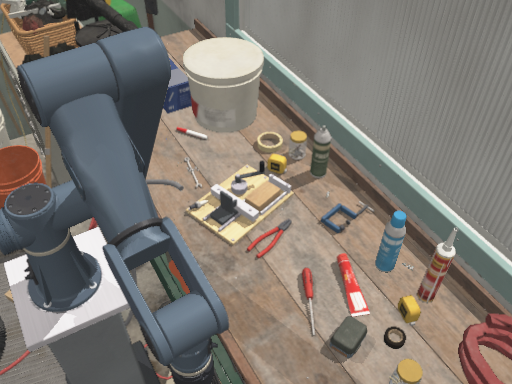

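The top view shows the jig board at about columns 198–293, rows 148–260, with forward up and slightly left. The cam knob is near (229,158), the pivot near (228,193), the tab near (256,228), the crosshead near (250,211) and the spark plug near (229,245). The scene view agrees with this.

```bash
cat > h.py <<'E'
import numpy as np,cv2
from bench import ctrl
def K(c): return np.array([[c['fx'],0,c['cx']],[0,c['fy'],c['cy']],[0,0,1]])
def pose(n,s=None):
    c=ctrl.camera_info(n)
    if n!='wrist':
        R=cv2.Rodrigues(c['rvec'])[0];return c,R.T,-R.T@c['tvec']
    from scipy.spatial.transform import Rotation as Ro
    Rt=Ro.from_quat(s['orientation']).as_matrix();T=c['T_tool_cam']
    return c,Rt@T[:3,:3],Rt@T[:3,3]+s['eef_pos']
def rays(c,uv): 
    p=cv2.undistortPoints(np.array(uv,float).reshape(-1,1,2),K(c),c['dist_coeffs'])[:,0];return np.c_[p,np.ones(len(p))]
def onplane(n,uv,z,s=None):
    c,R,t=pose(n,s);r=rays(c,uv)@R.T;return t+r*((z-t[2])/r[:,2])[:,None]
def cloud(n,d,s=None):
    c,R,t=pose(n,s);v,u=np.mgrid[:d.shape[0],:d.shape[1]]
    r=rays(c,np.c_[u.ravel(),v.ravel()]);P=(r*d.ravel()[:,None])@R.T+t
    return P.reshape(d.shape+(3,))
E
python3 - <<'E'
from h import *
f=np.load('top0.npz');im,d=f['im'],f['d']
P=cloud('top',d)
hsv=cv2.cvtColor(im,cv2.COLOR_RGB2HSV)
x0,y0,x1,y1=180,130,330,275
print('yellow sample',hsv[250,245],hsv[170,210],hsv[240,215])
print('worktop z',P[265,200],P[150,160]); print('board',P[180,210],P[250,270])
m=((hsv[...,0]>14)&(hsv[...,0]<32)&(hsv[...,1]>70)&(hsv[...,2]>140)).astype(np.uint8)
m[:,:x0]=0;m[:,x1:]=0;m[:y0]=0;m[y1:]=0
m=cv2.morphologyEx(m,cv2.MORPH_OPEN,np.ones((3,3)))
n,l,st,_=cv2.connectedComponentsWithStats(m);print(st[1:])
for name,(u,v) in dict(knob=(229,158),tab=(256,228),cross=(250,211),fence=(247,154),piv=(228,193)).items(): print(name,P[v,u])
c=im[y0:y1,x0:x1,::-1];cv2.imwrite('pics/c0.png',cv2.resize(c,None,fx=5,fy=4.1/4.1*4,interpolation=cv2.INTER_CUBIC))
E
```

```text
yellow sample [ 20 110 223] [ 21 109 220] [ 16  60 115]
worktop z [ 0.41085364  0.15364544 -0.00268363] [ 7.64429281e-01  2.92504389e-01 -9.40211698e-05]
board [0.664737   0.12991726 0.01194084] [ 4.55302208e-01 -5.24061853e-02 -2.13211456e-04]
[[ 180  130    8    7   26]
 [ 208  130   19   14  175]
 [ 198  159   29   96 1288]
 [ 242  158   30   40  751]
 [ 230  168   23   41  346]
 [ 268  168    3    3    9]
 [ 273  185    6   12   44]
 [ 231  205    4    5   19]
 [ 269  207   23   37  544]
 [ 237  224    4    6   20]
 [ 225  226   24   32  403]
 [ 254  238   17   13  138]]
knob [0.70490508 0.06568286 0.108424  ]
tab [ 0.51700672 -0.01078003  0.03095923]
cross [0.56327892 0.00659929 0.05419808]
fence [0.73968246 0.01722522 0.03768125]
piv [0.6180935  0.07170074 0.04300184]
```

View pics/c0.png

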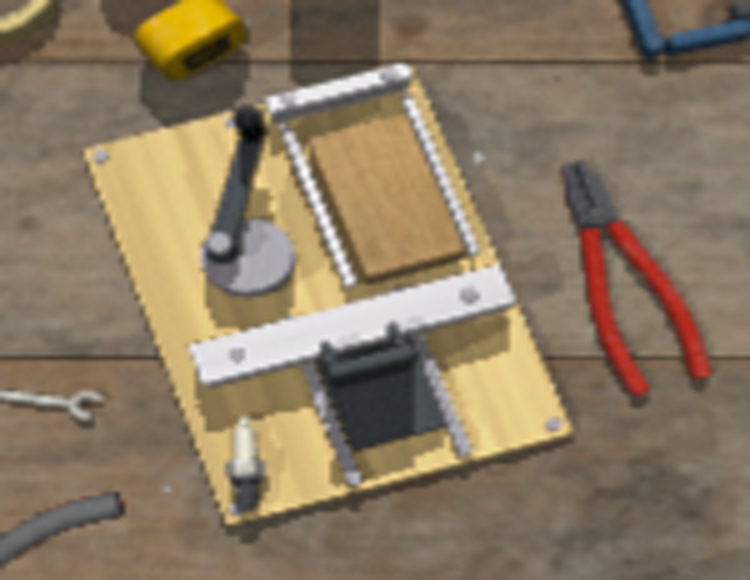

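The crop shows the board corners at full-picture pixels TL (197,167.5), BL (225.6,261.2), BR (294.4,238.7) and TR about (262,147). The knob top is near (229.6,158) and the pivot cap near (224,190.5).

Run:
```python
from h import *
uv=[(197,167.5),(225.6,261.2),(294.4,238.7),(262,147)]
Wc=onplane('top',uv,.012)[:,:2]
J=np.array([(.155,.115),(-.145,.115),(-.145,-.1),(.155,-.1)])
a=Wc-Wc.mean(0);b=J-J.mean(0)
th=np.arctan2((b[:,0]*a[:,1]-b[:,1]*a[:,0]).sum(),(a*b).sum())
R=np.array([[np.cos(th),-np.sin(th)],[np.sin(th),np.cos(th)]]);o=Wc.mean(0)-R@J.mean(0)
print('yaw',th,'o',o,'res',(Wc-(J@R.T+o)).round(4).tolist())
f=np.load('top0.npz');P=cloud('top',f['d']).copy()
Q=np.concatenate([(P[...,:2]-o)@R,P[...,2:]],-1)
def st(n,m): q=Q[m];print(n,len(q),q.mean(0).round(4),q.min(0).round(4),q.max(0).round(4))
z=Q[...,2];inb=(abs(Q[...,0])<.17)&(abs(Q[...,1])<.13)
st('knob',inb&(z>.104)&(z<.115)&(Q[...,0]>.02));st('tab',inb&(z>.09)&(z<.115)&(Q[...,0]<.02))
st('cross',inb&(z>.049)&(z<.056)&(Q[...,0]<.005)&(Q[...,0]>-.09)); st('offcut',inb&(z>.045)&(z<.056)&(Q[...,0]>.015)&(Q[...,1]<0.02))
st('fence',inb&(Q[...,0]>.125)&(z>.03)&(z<.06)&(Q[...,1]<.02))
np.savez('jig.npz',th=th,o=o)
```

```text
yaw 0.3219795413324068 o [0.5938612  0.01529174] res [[-0.0004, -0.0023], [0.0021, -0.0013], [-0.0002, 0.0015], [-0.0016, 0.002]]
knob 29 [0.1195 0.0123 0.1082] [0.1122 0.0047 0.1058] [0.128  0.0197 0.1114]
tab 73 [-0.0658  0.0003  0.1012] [-0.0703 -0.0239  0.0904] [-0.0607  0.0252  0.1082]
cross 656 [-0.0291 -0.0008  0.0522] [-0.0699 -0.094   0.049 ] [0.0049 0.0951 0.056 ]
offcut 708 [ 0.0676 -0.0476  0.05  ] [ 0.0154 -0.0916  0.0451] [0.1502 0.018  0.0557]
fence 154 [ 0.1431 -0.046   0.0424] [ 0.1302 -0.0916  0.0308] [ 0.1514 -0.0023  0.0495]
```

Request:
carry_out([
  [2,-1.4,0],
  [4,-2.85,0],
  [4,-2.85,0],
  [4,-2.85,0],
  [4,-2.85,0],
  [4,-2.85,0],
  [4,-2.85,0],
  [4,-2.85,0],
], yaw=[0,0,0,0,0,0,0,0], jaw=[0,0,0,0,0,0,0,0])

```text
clock: 0.9
eef_pos: [0.3965, -0.3187, 0.2053]
orientation: [0.992, 0.129, -0.0, -0.0]
contact_force: [1.1, -0.1, 0.9]
grip_width: 0.0002
gripper_force: 0.0
```

Request:
carry_out([
  [4,-2.85,0],
  [4,-2.85,0],
  [4,-2.85,0],
  [4,-2.85,0],
  [4,-2.85,0],
  [4,-2.85,0],
  [2,-1.4,0],
  [0,0,0],
], yaw=[0,0,0,0,0,0,0,-0.6], jaw=[0,0,0,0,0,0,0,0])

```text
clock: 1.7
eef_pos: [0.6013, -0.0716, 0.2049]
orientation: [0.987, 0.164, 0.0, -0.0]
contact_force: [-0.7, -0.2, 0.0]
grip_width: 0.0001
gripper_force: 0.0
```

```bash
cat > g.py <<'E'
from h import *
from scipy.spatial.transform import Rotation as Ro
g=np.load('jig.npz');th,o=float(g['th']),g['o'];Rj=np.array([[np.cos(th),-np.sin(th)],[np.sin(th),np.cos(th)]])
def tcp():
    s=ctrl.get_state();x=Ro.from_quat(s['orientation']).as_matrix()[:,0]
    f=s['contact_force'];print('t',round(s['clock'],2),'jig mm',((s['eef_pos'][:2]-o)@Rj*1e3).round(1),'z',(s['eef_pos'][2]*1e3).round(1),'dyaw deg',np.degrees(np.arctan2(x[1],x[0])-th).round(2),'F jig',(f[:2]@Rj).round(1),f[2].round(1),'w',s['grip_width']);return s
def look(n='top',w=None):
    s=ctrl.get_state();im,d=ctrl.capture(n)
    if w: cv2.imwrite(w,im[:,:,::-1])
    P=cloud(n,d,s);return s,im,np.concatenate([(P[...,:2]-o)@Rj,P[...,2:]],-1)
E
python3 -c "
from g import *
tcp();look('wrist','pics/w1.png')"
```

```text
t 1.7 jig mm [-20.5 -84.7] z 204.9 dyaw deg 0.4 F jig [-0.7  0. ] 0.0 w 7.313344678903802e-05
```

View pics/w1.png

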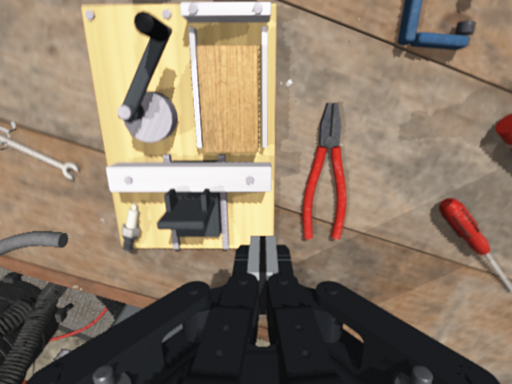

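The wrist view shows the jig squared up with the tool. The knob is near (150,25), the pivot near (126,113), the crosshead near (190,178) and the tab near (190,212). The spark plug is near (131,220).

Run:
```python
from g import *
s,im,Q=look('wrist');z=Q[...,2]
def st(n,m): q=Q[m]*1e3;print(n,len(q),np.median(q,0).round(1),np.percentile(q,3,0).round(1),np.percentile(q,97,0).round(1))
inb=(Q[...,0]>-.15)&(Q[...,0]<.16)&(abs(Q[...,1])<.115);u=np.arange(512)[None]+0*z;v=np.arange(384)[:,None]+0*z
inb&=v<232
st('knob',inb&(z>.105)&(z<.112)&(Q[...,0]>.02));st('tabtop',inb&(z>.099)&(z<.106)&(Q[...,0]<.02))
st('crosstop',inb&(abs(z-.052)<.002)&(v>160)&(v<195));st('offtop',inb&(abs(z-.05)<.003)&(u>197)&(u<262)&(v<155)&(v>35))
st('fence',inb&(v<25)&(u>185)&(u<270)&(z>.03));st('plug',inb&(abs(u-131)<9)&(abs(v-225)<25)&(z>.018))
```

```text
knob 393 [117.6  13.3 107.5] [110.4   6.3 105.6] [125.1  20.7 109.2]
tabtop 419 [-65.1   1.1 101.4] [-70.  -21.6  99.3] [-61.5  24.  103. ]
crosstop 3872 [-30.6   0.5  51.9] [-44.6 -87.4  50.5] [-17.4  90.1  53.3]
offtop 6296 [ 59.  -47.4  49.9] [  4.  -76.7  48.3] [106.4 -18.3  51.4]
fence 1350 [140.7 -48.4  43.7] [136.7 -87.3  32.3] [147.5  -8.9  46.9]
plug 338 [-96.1  86.   28.2] [-110.8   80.7   21.8] [-74.   95.2  34.6]
```

Request:
carry_out([
  [3,-1.7,0],
  [3,-1.7,0],
  [3,-1.7,0],
  [3,-1.7,0],
  [0,0,3],
  [0,0,2],
  [0,0,0],
  [0,0,0],
], yaw=[0,0,0,0,0,0,0,0], jaw=[0,0,0,0,0,0,0,0])

```text
clock: 2.6
eef_pos: [0.6913, 0.0268, 0.1553]
orientation: [0.987, 0.16, -0.001, -0.0]
contact_force: [-0.2, 1.2, 0.7]
grip_width: 0.0002
gripper_force: 0.0
```

```bash
python3 -c "
from g import *
tcp()"
```

```text
t 2.6 jig mm [ 96.1 -19.9] z 155.3 dyaw deg -0.06 F jig [0.2 1.2] 0.7 w 0.00015169480502623333
```

Request:
carry_out([
  [0.4,-0.2,2],
  [0,0,2],
  [0,0,2],
  [0,0,1.9],
  [0,0,0],
  [0,0,0],
], yaw=[0,0,0,0,0,0], jaw=[0,0,0,0,0,0])

```text
clock: 3.2
eef_pos: [0.6958, 0.0301, 0.078]
orientation: [0.987, 0.16, 0.001, 0.0]
contact_force: [0.4, 0.7, 0.6]
grip_width: 0.0002
gripper_force: 0.0
```

```bash
python3 -c "
from g import *
tcp()
import numpy as np
for a in [2.085,1.9,1.7,1.5,1.3,1.1,.9,.7,.5,.3,.15,0]:
    print(a,(np.array([44,55])+85*np.array([np.sin(a),np.cos(a)])-22*np.array([-np.cos(a),np.sin(a)])).round(0))"
```

```text
t 3.2 jig mm [101.3 -18.2] z 78.0 dyaw deg -0.02 F jig [0.6 0.6] 0.6 w 0.00017683685719537573
2.085 [107.  -6.]
1.9 [117.   7.]
1.7 [125.  22.]
1.5 [130.  39.]
1.3 [132.  57.]
1.1 [130.  74.]
0.9 [124.  91.]
0.7 [116. 106.]
0.5 [104. 119.]
0.3 [ 90. 130.]
0.15 [ 78. 136.]
0 [ 66. 140.]
```

Request:
carry_out([
  [0.6,-1.2,0],
  [0.5,-0.65,0],
  [0.5,-0.65,0],
  [0.4,-0.75,0],
  [0.4,-0.75,0],
  [0.25,-0.85,0],
  [0.25,-0.85,0],
], yaw=[0,0,0,0,0,0,0], jaw=[0,0,0,0,0,0,0])

```text
clock: 3.9
eef_pos: [0.7045, 0.0944, 0.0768]
orientation: [0.987, 0.161, 0.0, 0.0]
contact_force: [-0.2, -5.2, 2.1]
grip_width: 0.0001
gripper_force: 2.3
```

```bash
python3 -c "
from g import *
tcp();look('wrist','pics/w2.png')"
```

```text
t 3.9 jig mm [130.  40.] z 76.8 dyaw deg 0.04 F jig [-1.8 -4.8] 2.1 w 7.861535346419894e-05
```

View pics/w2.png

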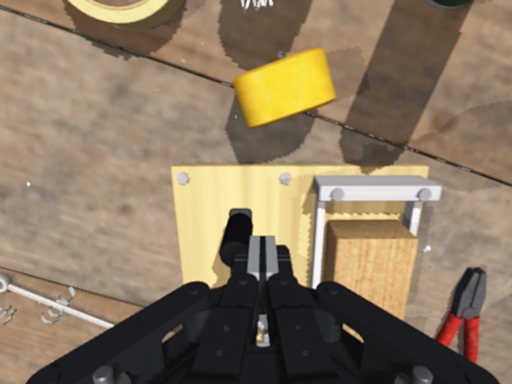

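The wrist view shows the knob at about (237,240), in contact left of the finger tips and turning. The tape at (285,87) is clear of the path.

Request:
carry_out([
  [0.1,-0.85,0],
  [0.1,-0.85,0],
  [-0.1,-0.85,0],
  [-0.1,-0.85,0],
  [-0.3,-0.85,0],
  [-0.3,-0.85,0],
  [-0.4,-0.75,0],
  [-0.4,-0.75,0],
], yaw=[0,0,0,0,0,0,0,0], jaw=[0,0,0,0,0,0,0,0])

```text
clock: 4.75
eef_pos: [0.6675, 0.1485, 0.0758]
orientation: [0.987, 0.162, -0.004, 0.003]
contact_force: [-2.7, -15.9, 4.0]
grip_width: -0.0004
gripper_force: 7.1
```

Request:
carry_out([
  [-0.6,-0.65,0],
  [-0.6,-0.65,0],
  [-0.7,-0.55,0],
  [-0.7,-0.55,0],
  [-0.6,-0.3,0],
  [-0.6,-0.3,0],
  [0,0,0],
], yaw=[0,0,0,0,0,0,0], jaw=[0,0,0,0,0,0,0])

```text
clock: 5.45
eef_pos: [0.624, 0.1697, 0.0763]
orientation: [0.987, 0.161, 0.0, -0.001]
contact_force: [1.9, -0.3, -1.4]
grip_width: -0.0
gripper_force: 1.0
```

```bash
python3 -c "
from g import *
tcp();s,im,Q=look('top');cv2.imwrite('pics/t3.png',cv2.resize(im[130:275,180:330,::-1],None,fx=5,fy=4,interpolation=cv2.INTER_CUBIC))"
```

```text
t 5.45 jig mm [ 77.5 136.9] z 76.3 dyaw deg 0.04 F jig [ 1.7 -0.9] -1.4 w -1.7692003171035137e-05
```

View pics/t3.png

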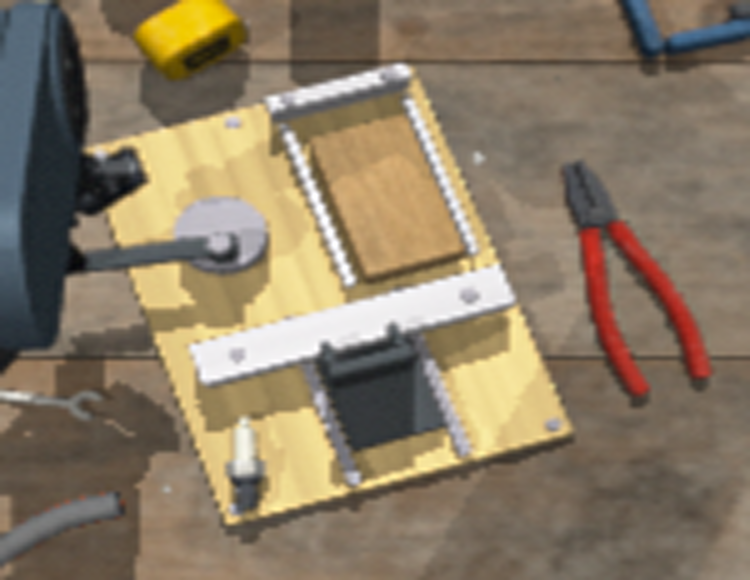

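The lever, from pixel (220,243) to (75,258) in the crop, is still about 0.2 rad short of straight left. Pushing another 14 mm or so.

Request:
carry_out([
  [-0.6,-0.2,0],
  [-0.5,-0.1,0],
  [-0.4,0,0],
  [0,0,0],
  [2,-0.5,0],
  [2,0,-3],
  [0,0,-4],
  [0,0,0],
], yaw=[0,0,0,0,0,0,0,0], jaw=[0,0,0,0,0,0,0,0])

```text
clock: 6.3
eef_pos: [0.648, 0.1847, 0.1519]
orientation: [0.987, 0.161, 0.003, 0.0]
contact_force: [1.7, -0.5, 0.1]
grip_width: -0.0004
gripper_force: 0.0
```

```bash
python3 -c "
from g import *
tcp();s,im,Q=look('wrist');cv2.imwrite('pics/w4.png',im[:,:,::-1])
z=Q[...,2];m=(abs(z-.1075)<.004)&(Q[...,0]>-.0)&(Q[...,0]<.085)&(Q[...,1]>.11)&(Q[...,1]<.17);print(m.sum(),Q[m].mean(0) if m.any() else 0)
m=(abs(z-.0655)<.004)&(Q[...,0]>-.0)&(Q[...,0]<.085)&(Q[...,1]>.07)&(Q[...,1]<.135);print(m.sum(),np.polyfit(Q[m][:,1],Q[m][:,0],1) if m.sum()>20 else 0)"
```

```text
t 6.3 jig mm [105.  143.5] z 151.9 dyaw deg 0.07 F jig [ 1.5 -1. ] 0.1 w -0.0004045845537756782
0 0
806 [0.01984165 0.04408898]
```

View pics/w4.png

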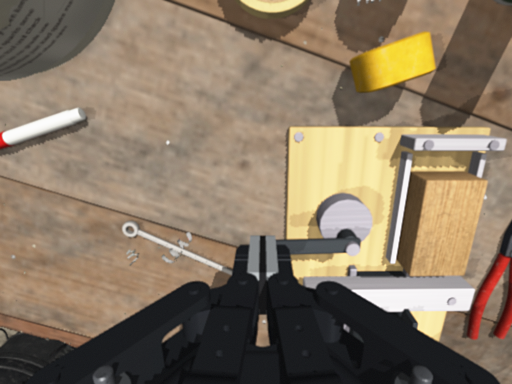

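The lever now points straight left, with a measured slope of 0.02 rad. Next I go behind the tab.

Request:
carry_out([
  [-2,1.3,0],
  [-3.7,2.5,0],
  [-3.7,2.5,0],
  [-3.7,2.5,0],
  [-3.7,2.5,0],
  [-3.7,2.5,0],
  [-1,0.5,0],
  [0,0,0],
], yaw=[0,0,0,0,0,0,0,0], jaw=[0,0,0,0,0,0,0,0])

```text
clock: 7.15
eef_pos: [0.484, -0.0201, 0.1457]
orientation: [0.987, 0.159, -0.002, -0.001]
contact_force: [-0.6, 0.1, -0.0]
grip_width: 0.0002
gripper_force: 0.0
```

```bash
python3 -c "
from g import *
tcp();s,im,Q=look('wrist')
z=Q[...,2]
m=(abs(z-.1015)<.004)&(Q[...,0]>-.09)&(Q[...,0]<-.03)&(abs(Q[...,1])<.04);print(m.sum(),np.percentile(Q[m],[3,50,97],axis=0).round(4))"
```

```text
t 7.15 jig mm [-115.4    1.2] z 145.7 dyaw deg -0.14 F jig [-0.5  0.2] -0.0 w 0.00020546816876935618
887 [[-0.0705 -0.0211  0.0987]
 [-0.0659  0.0014  0.1014]
 [-0.0614  0.0243  0.1028]]
```

Request:
carry_out([
  [0,0,2.5],
  [0,0,3],
  [0,0,2.5],
  [1.0,0,0],
  [1.5,0,0],
  [0.8,0,0],
  [0.8,0,0],
  [0.8,0,0],
], yaw=[0,0,0,0,0,0,0,0], jaw=[0,0,0,0,0,0,0,0])

```text
clock: 8.0
eef_pos: [0.5329, -0.0036, 0.0667]
orientation: [0.987, 0.161, -0.001, -0.0]
contact_force: [-4.3, -2.1, 0.6]
grip_width: -0.0006
gripper_force: 2.4
```

```bash
python3 -c "
from g import *
tcp()"
```

```text
t 8.0 jig mm [-63.8   1.3] z 66.7 dyaw deg 0.1 F jig [-4.7 -0.6] 0.6 w -0.0005638680614165544
```

Request:
carry_out([
  [0.6,0,0],
  [0.6,0,0],
  [0.5,0,0],
  [0.2,0,0],
  [0,0,0],
], yaw=[0,0,0,0,0], jaw=[0,0,0,0,0])

```text
clock: 8.5
eef_pos: [0.5522, 0.0021, 0.0666]
orientation: [0.987, 0.161, 0.001, -0.0]
contact_force: [-2.8, 1.1, 0.2]
grip_width: 0.0
gripper_force: 1.2
```

```bash
cat > m.py <<'E'
from g import *
tcp()
s,im,Q=look('top');z=Q[...,2]
x,y=Q[...,0],Q[...,1]
for n,m in dict(off=(abs(z-.05)<.004)&(x>.04)&(x<.115)&(y<-.02)&(y>-.075),lever=(abs(z-.0655)<.005)&(abs(x-.044)<.03)&(y>.07)&(y<.125)).items(): print(n,m.sum(),np.polyfit(y[m],x[m],1) if n=='lever' else '')
# edges: crosshead top front/rear and offcut front by brightness along jig x
s,im,Q=look('wrist');z=Q[...,2];x,y=Q[...,0],Q[...,1]
for n,m in dict(crossR=(abs(z-.052)<.003)&(abs(x-.01)<.05)&(y<-.02)&(y>-.08)&(im.min(-1)>140),off=(abs(z-.05)<.003)&(x>.02)&(x<.135)&(y<-.03)&(y>-.065)&(im[...,2]<im[...,0]*.75),tab=(abs(z-.1015)<.003)&(x<.02)&(abs(y)<.03)).items(): print(n,m.sum(),np.percentile(x[m],[2,50,98]).round(4) if m.any() else '')
E
python3 m.py
```

```text
t 8.5 jig mm [-43.7   0.6] z 66.6 dyaw deg 0.03 F jig [-2.3  2. ] 0.2 w 2.4544012502473934e-05
off 204 
lever 50 [-0.13724384  0.06036926]
crossR 4349 [-0.0059  0.0091  0.0223]
off 7189 [0.0246 0.0588 0.0877]
tab 1982 [-0.0362 -0.0262 -0.0219]
```

Request:
carry_out([
  [0.2,0,0],
  [0.1,0,0],
  [0,0,0],
], yaw=[0,0,0], jaw=[0,0,0])

```text
clock: 8.9
eef_pos: [0.5546, 0.0026, 0.0666]
orientation: [0.987, 0.161, 0.0, 0.0]
contact_force: [-3.8, -0.5, 2.1]
grip_width: -0.0003
gripper_force: 1.8
```

Request:
carry_out([
  [0.1,0,0],
  [0,0,0],
], yaw=[0,0], jaw=[0,0])

```text
clock: 9.1
eef_pos: [0.5556, 0.0029, 0.0666]
orientation: [0.987, 0.161, 0.0, 0.0]
contact_force: [-4.1, -0.9, 1.5]
grip_width: 0.0
gripper_force: 1.8
```

```bash
python3 m.py
```

```text
t 9.1 jig mm [-40.2   0.3] z 66.6 dyaw deg 0.03 F jig [-4.2  0.5] 1.5 w 4.859374243772917e-05
off 174 
lever 45 [-0.20290192  0.06808046]
crossR 4342 [-0.0022  0.0126  0.0259]
off 7173 [0.0282 0.0623 0.0912]
tab 1969 [-0.0325 -0.0227 -0.0183]
```

Force is still only sliding friction. I continue in 1 mm steps until it rises.

Request:
carry_out([
  [0.1,0,0],
  [0,0,0],
], yaw=[0,0], jaw=[0,0])

```text
clock: 9.4
eef_pos: [0.5561, 0.0031, 0.0666]
orientation: [0.987, 0.161, -0.0, 0.0]
contact_force: [-5.1, -1.1, 2.7]
grip_width: -0.0002
gripper_force: 2.5
```

Request:
carry_out([
  [0.1,0,0],
  [0,0,0],
], yaw=[0,0], jaw=[0,0])

```text
clock: 9.6
eef_pos: [0.5561, 0.0031, 0.0666]
orientation: [0.987, 0.161, -0.001, 0.0]
contact_force: [-5.9, -3.3, 4.2]
grip_width: -0.0001
gripper_force: 3.6
```

```bash
python3 m.py; python3 -c "
from g import *
s,im,Q=look('wrist','pics/w5.png')"
```

```text
t 9.6 jig mm [-39.6   0.4] z 66.6 dyaw deg 0.08 F jig [-6.7 -1.3] 4.2 w -9.970450564008618e-05
off 157 
lever 41 [-0.2434779   0.07274948]
crossR 4350 [-0.0015  0.0134  0.0267]
off 7176 [0.0287 0.0628 0.0916]
tab 1951 [-0.032  -0.0221 -0.0178]
```

View pics/w5.png

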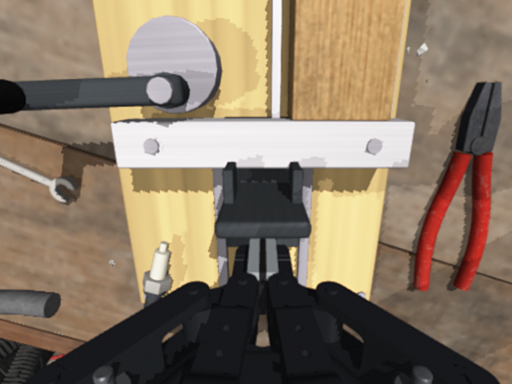

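The wrist view shows the crosshead at rows 120–168 tight behind the offcut. The lever still points left, from (165,90) to (10,97). The slide has stopped moving while force rises, so I press a little more to confirm and then back off.

Request:
carry_out([
  [0.15,0,0],
  [0.15,0,0],
  [0,0,0],
  [0,0,0],
], yaw=[0,0,0,0], jaw=[0,0,0,0])

```text
clock: 10.15
eef_pos: [0.556, 0.0032, 0.0666]
orientation: [0.987, 0.161, -0.004, 0.0]
contact_force: [-11.6, -7.8, 9.3]
grip_width: -0.0001
gripper_force: 6.7
```

Request:
carry_out([
  [-1,0,0],
  [-2,0,0],
  [-1.5,0,-2],
  [0,0,-4],
  [0,0,-4],
  [-1,0,-3],
  [0,0,0],
], yaw=[0,0,0,0,0,0,0], jaw=[0,0,0,0,0,0,0])

```text
clock: 10.85
eef_pos: [0.5123, -0.0136, 0.2012]
orientation: [0.987, 0.16, 0.007, 0.002]
contact_force: [0.9, -0.1, -0.3]
grip_width: 0.0
gripper_force: 0.0
```

Run:
```python
from g import *
tcp();s,im,Q=look('wrist','pics/w6.png');z=Q[...,2];x,y=Q[...,0],Q[...,1]
def st(n,m): print(n,m.sum(),(np.percentile(Q[m],[2,50,98],axis=0)*1e3).round(1).tolist() if m.any() else '')
st('cross',(abs(z-.052)<.003)&(abs(x-.01)<.03)&(y<-.02)&(y>-.08)&(im.min(-1)>140))
st('off',(abs(z-.05)<.003)&(x>.02)&(x<.135)&(y<-.03)&(y>-.065)&(im[...,2]<im[...,0]*.75))
st('tab',(abs(z-.1015)<.003)&(x<.02)&(x>-.05)&(abs(y)<.03)); st('knob',(abs(z-.1075)<.004)&(abs(x-.044)<.04)&(y>.1)&(y<.17))
st('fence',(z>.03)&(z<.05)&(x>.133)&(x<.16)&(y<-.02)&(y>-.08))
```

```text
t 10.85 jig mm [-86.5  -1.6] z 201.2 dyaw deg 0.02 F jig [ 0.8 -0.4] -0.3 w 9.386937135708947e-06
cross 1803 [[-2.1, -78.9, 49.8], [12.5, -50.5, 51.9], [27.0, -21.2, 54.0]]
off 2229 [[28.9, -64.4, 48.3], [57.0, -47.6, 49.8], [82.8, -30.7, 51.5]]
tab 595 [[-27.6, -22.1, 99.4], [-23.1, 2.1, 101.6], [-18.8, 25.4, 103.3]]
knob 408 [[34.3, 133.3, 104.2], [42.0, 140.4, 107.6], [49.8, 148.4, 109.6]]
fence 0
```

View pics/w6.png

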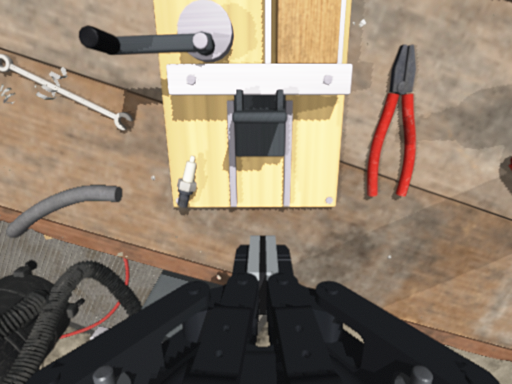

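The final view shows the crosshead hard behind the offcut, the lever straight left and the bystanders in place. Measured values are slide about 66 mm and cam about -0.02 rad.

```bash
python3 -c "
from bench import ctrl
print(ctrl.close_job())"
```

```text
the job is handed in; nothing more can be done
None
```

I handed the job in with the cam at its low point (about -0.02 rad), the slide home at about 66 mm and the offcut against the fence; I moved nothing else, and the interface gave no verdict.

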